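# Line up the mountain railway cars by length on the rack track

### The job

Park the four teal railway cars on the rack track in order of length: the longest on the yellow mark next to the grey ticket booth, then shorter and shorter to the shortest on the mark farthest from it. Each car stands upright on the track, centred on its own mark and pointing along the track. Leave the glass globe shade standing where it is.

Things in the scene. Friction and masses are not known exactly. Their poses are not given: they have to be found in the camera images.
- car_mini_center (a point): teal plastic mountain railway car with darker teal roof and two windows a side: 44 mm long, 38 mm wide, 48 mm high, flat underside, loose, standing upright on the table at the start. All four cars are alike but for their length (44, 60, 76, 92 mm). Point at its centre, half-way up (24 mm above its underside). x: along its length (front and back are alike), y: across, z: up
- car_short_center (a point): teal plastic mountain railway car with darker teal roof and three windows a side: 60 mm long, 38 mm wide, 48 mm high, flat underside, loose, standing upright on the table at the start. All four cars are alike but for their length (44, 60, 76, 92 mm). Point at its centre, half-way up (24 mm above its underside). x: along its length (front and back are alike), y: across, z: up
- car_medium_center (a point): teal plastic mountain railway car with darker teal roof and four windows a side: 76 mm long, 38 mm wide, 48 mm high, flat underside, loose, standing upright on the table at the start. All four cars are alike but for their length (44, 60, 76, 92 mm). Point at its centre, half-way up (24 mm above its underside). x: along its length (front and back are alike), y: across, z: up
- car_long_center (a point): teal plastic mountain railway car with darker teal roof and five windows a side: 92 mm long, 38 mm wide, 48 mm high, flat underside, loose, standing upright on the table at the start. All four cars are alike but for their length (44, 60, 76, 92 mm). Point at its centre, half-way up (24 mm above its underside). x: along its length (front and back are alike), y: across, z: up
- mark1_top (a point): parking mark 1 of 4 alike, 100 mm apart on the fixed wooden rack track (64 wide, 440 mm long, rails 14 mm high), numbered from its left (+y) end. A pair of yellow plates, one on each rail, together 60 mm across the track, 70 mm along it; cars stand on the plates. Point: mark centre, on the plates' top, 16 mm above the table. x: across the track, y: along it, z: up
- mark2_top (a point): parking mark 2 of 4 alike, 100 mm apart on the fixed wooden rack track (64 wide, 440 mm long, rails 14 mm high), numbered from its left (+y) end. A pair of yellow plates, one on each rail, together 60 mm across the track, 70 mm along it; cars stand on the plates. Point: mark centre, on the plates' top, 16 mm above the table. x: across the track, y: along it, z: up
- mark3_top (a point): parking mark 3 of 4 alike, 100 mm apart on the fixed wooden rack track (64 wide, 440 mm long, rails 14 mm high), numbered from its left (+y) end. A pair of yellow plates, one on each rail, together 60 mm across the track, 70 mm along it; cars stand on the plates. Point: mark centre, on the plates' top, 16 mm above the table. x: across the track, y: along it, z: up
- mark4_top (a point): parking mark 4 of 4 alike, 100 mm apart on the fixed wooden rack track (64 wide, 440 mm long, rails 14 mm high), numbered from its left (+y) end. A pair of yellow plates, one on each rail, together 60 mm across the track, 70 mm along it; cars stand on the plates. Point: mark centre, on the plates' top, 16 mm above the table. x: across the track, y: along it, z: up
- booth: grey plastic ticket booth, fixed, 62 x 58 mm at the roof and 83 mm high, standing just off one end of the track (either end), its centre 105 mm from the centre of the nearest mark; a lower wooden buffer with red top stands off the other end. Origin at the centre of its underside
- globe_center (a point): white opal-glass mini globe lamp shade, 56 mm across and 60 mm high, loose, standing on its brass collar among the cars; not to be moved. Point at its centre, 30 mm above its foot. z: up

How it is judged:
At the end, for the whole second after the job is handed in: Counted from the booth, the marks carry the 92, 76, 60 and 44 mm cars; each car centre within 14 mm of its mark (horizontally), its length within 0.17 rad of the track direction (either way), upright within 0.12 rad, its centre 35 to 45 mm above the table, at rest (((horizontal distance between booth and mark1_top below 0.2 m and horizontal distance between car_long_center and mark1_top below 0.014 m and angle between the x axis of car_long_center and the y axis of mark1_top, either way round below 0.17 rad and horizontal distance between car_medium_center and mark2_top below 0.014 m and angle between the x axis of car_medium_center and the y axis of mark2_top, either way round below 0.17 rad and horizontal distance between car_short_center and mark3_top below 0.014 m and angle between the x axis of car_short_center and the y axis of mark3_top, either way round below 0.17 rad and horizontal distance between car_mini_center and mark4_top below 0.014 m and angle between the x axis of car_mini_center and the y axis of mark4_top, either way round below 0.17 rad) or (horizontal distance between booth and mark4_top below 0.2 m and horizontal distance between car_long_center and mark4_top below 0.014 m and angle between the x axis of car_long_center and the y axis of mark4_top, either way round below 0.17 rad and horizontal distance between car_medium_center and mark3_top below 0.014 m and angle between the x axis of car_medium_center and the y axis of mark3_top, either way round below 0.17 rad and horizontal distance between car_short_center and mark2_top below 0.014 m and angle between the x axis of car_short_center and the y axis of mark2_top, either way round below 0.17 rad and horizontal distance between car_mini_center and mark1_top below 0.014 m and angle between the x axis of car_mini_center and the y axis of mark1_top, either way round below 0.17 rad)) and height (world z) of car_long_center between 0.035 and 0.045 m and angle between each of car_long_center, car_medium_center, car_short_center, car_mini_center's own z axis and vertical below 0.12 rad and linear speed of each of car_long, car_medium, car_short, car_mini below 0.02 m/s and height (world z) of car_medium_center between 0.035 and 0.045 m and height (world z) of car_short_center between 0.035 and 0.045 m and height (world z) of car_mini_center between 0.035 and 0.045 m); the robot touches nothing.
It fails at once if the glass globe shade is shifted by more than 20 mm or tipped over (distance of globe_center from where it was at the start of the episode above 0.02 m or angle between globe_center's own z axis and vertical above 0.35 rad).
It also fails if it takes over 104 s, if anything falls off the work surface, if the arm or the gripper's body presses on something with over 40 N, if the wrist force passes 120 N, or if a joint passes its speed limit or range.

### The arm

A 7-joint arm with a two-finger parallel gripper is mounted at the origin on the work surface. World frame = base frame: x ahead of the robot, y to its left, z up, the work surface at z = 0. Lengths are in m, angles in rad, forces in N, time in s.
With the tool pointing down it reaches from about 0.425 to 0.875 m from the base axis. Payload 4.7 kg.
Tool frame: the origin (TCP) lies midway between the tips of the shut fingers; the grasp point (between the pads) lies 19 mm behind it (pinch_z is the x of the grasp point in the tool frame, in m); x points along the fingers, y is the direction in which the jaws open and shut, and the axes are right-handed (so a half turn about x gives the same grasp; the last joint's range is limited). The gripper opens to 87 mm and grips with 3 to 60 N. Pads are 19 mm wide; open, the fingers measure 117 mm over their backs; the gripper's body (75 mm by 190 mm) begins 51 mm behind the grasp point.
Start: joints at [-1.229, 0.321, -0.07, 1.45, 0.023, 1.371, -0.057], TCP at [0.209, 0.615, 0.223] pointing down, gripper open.
Joint ranges: [-2.86, 2.86], [-0.3, 2.09], [-1.38, 1.24], [0.06, 2.45], [-1.56, 4.7], [0.09, 2.05], [-2.69, 2.69]. Speed limits (rad/s): [2.57, 2.57, 3.14, 3.14, 3.14, 3.14, 3.14].

### API

Orientations are given as [roll, pitch, yaw] about the fixed x, y, z axes, in that order (R = Rz(yaw) Ry(pitch) Rx(roll)).
In Python, from cell import observe, capture, get_calibration, close_job, pinch_z gives the robot as it stands. The module is installed in compiled form; this text tells all that it offers.
- The arm moves only by the shell command python3 -m pendant 'ROWS' [FORCE]. ROWS is JSON, a list of rows, each a list of 3 entries, a list of its own where there are three numbers: the turn, a rotation vector about the tool's x, y, z normalised to -1 to 1, where 1 is 90 degrees, then the shift along the tool's x, y, z normalised to -1 to 1, where 1 is 400 mm, then the closure, from -1 (fully open) to 1 (shut). In form: [[[wx, wy, wz], [dx, dy, dz], fingers], ...]. A call has 1 to 20 rows; each row is the pose to reach, as a shift and turn from the pose commanded when the call began, along the tool's axes at that moment; what a row does not reach only later rows make up. A row lasts 1/8 s, in which the tool goes at most 62.5 mm and 10.7 degrees, less where a joint would pass 70% of its speed; a pose out of reach is approached as far as the arm can. A call with a number of a shift or a turn outside -1 to 1 is refused whole. A call with a gripper value outside its range is refused whole. The fingers move at their own pace and stop on an object; FORCE is the grip in N (left out, the last holds). Time passes only in rows, so rows that repeat a pose let the fingers close. It gives the time, the measured TCP pose, the force and the opening at its end, in the units of the state.
- observe(): the state, without advancing time (a new reading comes with each control period).
- capture(name): name is "scene" or "top" or "wrist"; returns the picture (400x640x3 uint8, red, green, blue); there is no depth.
- get_calibration(name): a dict with "fovy" (degrees; the focal length in pixels is half the picture's height over the tangent of half this angle, whatever the lens; pixels are square), "cx", "cy" (the principal point, pixels), "D" ([k1, k2, p1, p2, k3] as OpenCV has them; the pictures are not rectified), "R" (3x3) and "t" (3): a world point X has camera coordinates R X + t. Camera axes: x right, y down, z forward; pixel columns grow to the right and rows downward; lengths in m; the calibration is good to about 2 mm. A picture is of the moment at which its call begins: read the wrist's pose just before it. get_calibration takes no time and is no camera call; for the wrist camera it gives the pose at the moment of the call.
- close_job(): hands the job in, once; it reports no verdict.
The state is a dict: "clock": time; "joint_positions": joint angles; "qd": joint speeds; "effort": joint torques, N m; "position": TCP position; "tcp_rot": TCP orientation; "contact_force": force on the tool from outside, world axes, zero at the start; "moment": the same for the moment, N m; "width": opening from 0.0 (shut) to 1.0 (fully open).
Only numpy, scipy, OpenCV 4.12 (cv2) and the standard library are available. Lean on these libraries where they do the work, as an engineer would, in place of code of your own. Each camera call takes 0.05 s, during which the arm holds its last target.

## Working session

There is one attempt and no reset: what is moved stays moved. The work goes in short steps, Python scripts to look and compute and a shell command to move; the robot and the scene stay as the last step left them, time stands still between calls to the robot, and variables do not carry over. Pictures are saved under pics/ and viewed, and the job is handed in when it is done.

```bash
mkdir -p pics; python3 - <<'E'
from cell import *
import cv2
print(observe(), pinch_z if not callable(pinch_z) else pinch_z())
for n in ("scene","top"):
    im=capture(n); cv2.imwrite(f"pics/{n}0.png",im[:,:,::-1]); print(n,get_calibration(n))
E
```

```text
{'clock': 0.0, 'joint_positions': array([-1.22890551,  0.32181469, -0.07008749,  1.45165349,  0.02260561,
        1.37077354, -0.05688202]), 'qd': array([-2.35861847e-03, -1.67096784e-04,  4.66484510e-04, -1.46867734e-03,
        7.33937708e-05,  1.22585350e-03,  9.31961209e-04]), 'effort': array([-8.50683500e-05, -4.91277266e+01, -4.03877953e-01, -3.12524557e+01,
       -6.39783195e-02,  4.38311999e-02,  1.76490903e-04]), 'position': array([0.2091435 , 0.6148681 , 0.22147772]), 'tcp_rot': array([-1.51666426,  1.56893433, -1.84440328]), 'contact_force': array([-0.30719689,  0.31613729,  0.64546332]), 'moment': array([-0.00413739,  0.01095009,  0.0206043 ]), 'width': 1.0003821009023586} -0.0187
scene {'fovy': 44.41703931520913, 'cx': 316.9445775974218, 'cy': 195.03180450673528, 'D': array([-0.0953131,  0.       ,  0.       ,  0.       ,  0.       ]), 'R': array([[-0.10001061,  0.99496552, -0.00644132],
       [ 0.73855174,  0.06989559, -0.67056389],
       [-0.66673773, -0.07182075, -0.74182382]]), 't': array([ 0.05832114, -0.33146368,  1.39252273])}
top {'fovy': 52.427870857368276, 'cx': 313.81696584378324, 'cy': 207.5483201382209, 'D': array([-0.06689276,  0.        ,  0.        ,  0.        ,  0.        ]), 'R': array([[ 3.87358424e-03, -9.99544780e-01, -2.99203711e-02],
       [-9.94895308e-01, -8.34955904e-04, -1.00909008e-01],
       [ 1.00838090e-01,  3.01585163e-02, -9.94445646e-01]]), 't': array([0.01935178, 0.51961064, 1.05477553])}
```

View pics/top0.png

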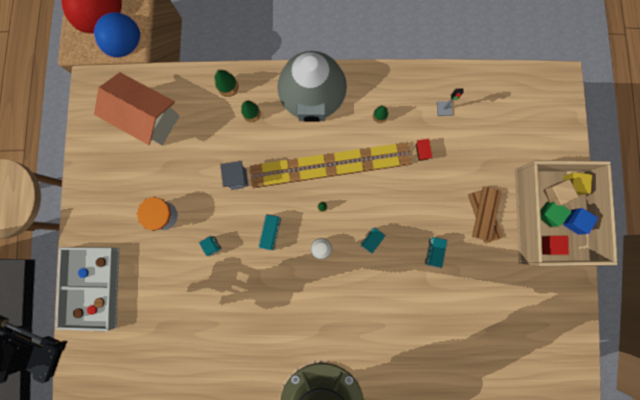

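View pics/scene0.png

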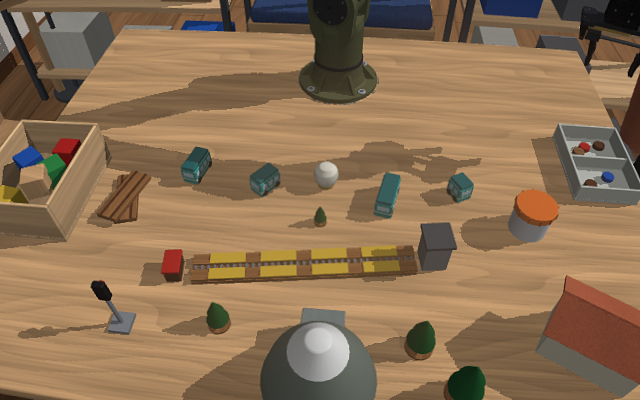

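```bash
cat > h.py <<'E'
import numpy as np,cv2
from cell import *
def K(c,h=400):
    f=h/2/np.tan(np.radians(c["fovy"])/2); return np.array([[f,0,c["cx"]],[0,f,c["cy"]],[0,0,1]])
def px2w(c,pts,z):
    p=cv2.undistortPoints(np.array(pts,float).reshape(-1,1,2),K(c),np.array(c["D"]),None,None,None).reshape(-1,2)
    R=np.array(c["R"]);t=np.array(c["t"]);o=-R.T@t
    d=np.c_[p,np.ones(len(p))]@R
    return o+d*((z-o[2])/d[:,2])[:,None]
def w2px(c,P):
    return cv2.projectPoints(np.array(P,float).reshape(-1,1,3),cv2.Rodrigues(np.array(c["R"]))[0],np.array(c["t"]),K(c),np.array(c["D"]))[0].reshape(-1,2)
def box(cx,cy,yaw,L,W,z0,z1):
    a=np.array([[L,W],[L,-W],[-L,-W],[-L,W]])/2
    R=np.array([[np.cos(yaw),-np.sin(yaw)],[np.sin(yaw),np.cos(yaw)]])
    q=a@R.T+[cx,cy]
    return np.r_[np.c_[q,[z0]*4],np.c_[q,[z1]*4]]
def crop(im,x0,y0,x1,y1,s,name):
    o=cv2.resize(im[y0:y1,x0:x1],None,fx=s,fy=s,interpolation=cv2.INTER_CUBIC)
    cv2.imwrite(name,o[:,:,::-1])
E
python3 - <<'E'
from h import *
im=cv2.imread("pics/top0.png")[:,:,::-1]
crop(im,195,205,295,275,8,"pics/t_a.png")
crop(im,355,210,455,280,8,"pics/t_b.png")
crop(im,215,130,445,200,3.4,"pics/t_c.png")
c=get_calibration("top")
hsv=cv2.cvtColor(np.ascontiguousarray(im),cv2.COLOR_RGB2HSV)
m=cv2.inRange(hsv,(80,90,40),(100,255,255))
n,l,s,ce=cv2.connectedComponentsWithStats(m)
for i in range(1,n):
    if s[i][4]>60: 
        r=cv2.minAreaRect(np.argwhere(l==i)[:,::-1].astype(np.float32)); print(s[i],r,px2w(c,[ce[i]],.048))
print(px2w(c,[[321,248]],.03), px2w(c,[[322,206]],.02))
E
```

```text
[259 215  21  35 461] ((269.0702209472656, 231.86233520507812), (13.866337776184082, 33.57902145385742), 12.994616508483887) [[0.45365943 0.13641655 0.048     ]]
[362 228  23  25 303] ((372.760009765625, 239.82000732421875), (13.80000114440918, 21.60000228881836), 36.869895935058594) [[ 0.43374525 -0.13269647  0.048     ]]
[200 237  20  18 223] ((209.3529510498047, 245.58824157714844), (16.463863372802734, 15.091875076293945), 59.03623962402344) [[0.41715114 0.29413409 0.048     ]]
[427 238  20  29 402] ((436.3282775878906, 251.77682495117188), (15.343193054199219, 27.692590713500977), 10.784297943115234) [[ 0.40286982 -0.29708892  0.048     ]]
[[0.41240145 0.00117888 0.03      ]] [[ 0.52441659 -0.00112891  0.02      ]]
```

View pics/t_a.png

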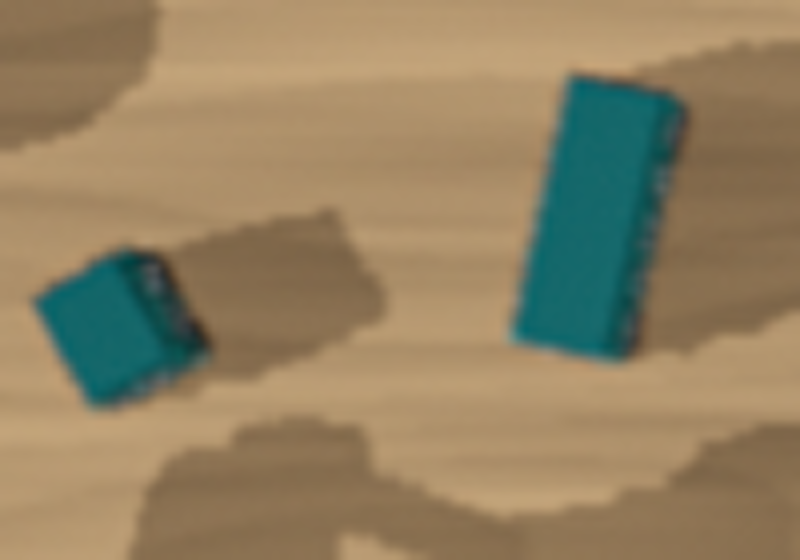

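View pics/t_b.png

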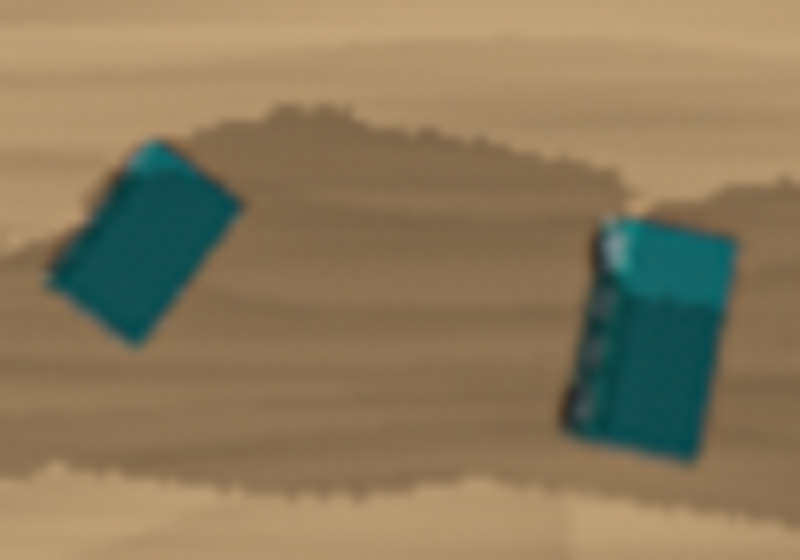

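View pics/t_c.png

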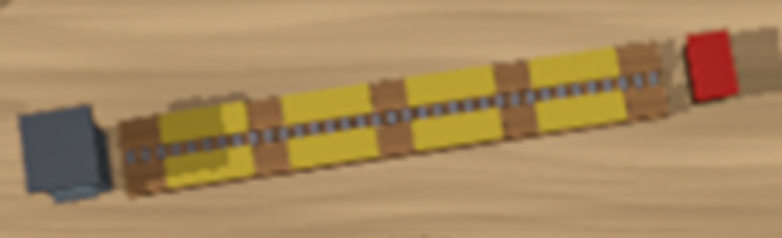

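```bash
cat > fit.py <<'E'
from h import *
from scipy.optimize import minimize
def mask(im):
    a=im.astype(int); return ((a[...,0]<=a[...,2]+6)).astype(np.uint8)
def render(c,P,S=4,shape=(400,640)):
    p=w2px(c,P); h=cv2.convexHull(np.round((p+.5)*S*16-8).astype(np.int32).reshape(-1,1,2))
    o=np.zeros((shape[0]*S,shape[1]*S),np.uint8); cv2.fillConvexPoly(o,h,1,shift=4)
    return cv2.resize(o.astype(np.float32),shape[::-1],interpolation=cv2.INTER_AREA)
def fit(views,x0,L,W=.038,z0=0,z1=.048,r=.02):
    # views: list of (calib,mask)
    def cost(x):
        v=0
        for c,m in views:
            q=render(c,box(*x[:2],x[2],L,W,z0,z1))
            v+=np.abs(q-m).sum()/q.sum()
        return v
    ms=[]
    for c,m in views:
        R=render(c,box(*x0[:2],x0[2],L+.03,W+.03,z0,z1))>0; ms.append((c,m*R))
    views=ms
    s=np.array(x0)+np.array([[0,0,0],[.006,0,0],[0,.006,0],[0,0,.15]])
    best=minimize(cost,x0,method="Nelder-Mead",options=dict(initial_simplex=s,xatol=1e-4,fatol=1e-4))
    return best.x,best.fun
E
python3 - <<'E'
from fit import *
T=cv2.imread("pics/top0.png")[:,:,::-1];S=cv2.imread("pics/scene0.png")[:,:,::-1]
ct,cs=get_calibration("top"),get_calibration("scene")
for n,L,x0 in [("mini",.044,(.417,.294,.5)),("long",.092,(.4537,.13,-.2)),("short",.06,(.4337,-.13,-.6)),("medium",.076,(.403,-.29,-.2))]:
    for v in ([(ct,mask(T))],[(cs,mask(S))],[(ct,mask(T)),(cs,mask(S))]):
        x,f=fit(v,x0,L); print(n,x.round(4),round(f,3))
    for im,c in((T,ct),(S,cs)):
        p=np.round(w2px(c,box(*x,L,.038,0,.048))).astype(int)
g=mask(T)
hsv=cv2.cvtColor(np.ascontiguousarray(T),cv2.COLOR_RGB2HSV)
m=cv2.inRange(hsv,(22,140,60),(35,255,255)); m[:130]=0;m[200:]=0;m[:,:240]=0;m[:,440:]=0
n,l,s,ce=cv2.connectedComponentsWithStats(m)
for i in range(1,n):
    if s[i][4]>20: print(s[i],ce[i],px2w(ct,[ce[i]],.016).round(4))
cor=np.array([[160,113],[245,100],[255,177],[168,188],[615,47],[628,118]])/3.4+[215,130]
print(px2w(ct,cor,.016).round(4))
E
```

```text
mini [0.4172 0.299  0.3434] 0.2
mini [0.417  0.301  0.5822] 0.236
mini [0.4178 0.3    0.4173] 0.441
long [ 0.4539  0.1381 -0.2022] 0.138
long [ 0.455   0.141  -0.1873] 0.137
long [ 0.4541  0.1405 -0.1906] 0.284
short [ 0.4344 -0.1342 -0.645 ] 0.146
short [ 0.4346 -0.1326 -0.4125] 0.192
short [ 0.4339 -0.1333 -0.6188] 0.36
medium [ 0.4025 -0.3003 -0.1625] 0.161
medium [ 0.4047 -0.2985 -0.1097] 0.164
medium [ 0.4024 -0.2999 -0.1387] 0.332
[370 144  27  12 222] [383.22972973 149.63063063] [[ 0.6793 -0.1676  0.016 ]]
[334 149  27  13 229] [346.91266376 154.80349345] [[ 0.665  -0.0687  0.016 ]]
[298 155  26  12 228] [310.59210526 160.23245614] [[0.6502 0.0302 0.016 ]]
[373 157  26  12 235] [385.50212766 162.36170213] [[ 0.644  -0.1732  0.016 ]]
[262 160  26  12 226] [274.63716814 165.55752212] [[0.6357 0.1283 0.016 ]]
[336 162  27  12 239] [349.06694561 167.60669456] [[ 0.6296 -0.0743  0.016 ]]
[300 167  26  13 236] [312.62711864 173.05932203] [[0.6147 0.0245 0.016 ]]
[263 173  27  12 233] [276.22746781 178.52360515] [[0.5998 0.1234 0.016 ]]
[[ 0.6423  0.163   0.016 ]
 [ 0.6527  0.0945  0.016 ]
 [ 0.5901  0.0858  0.016 ]
 [ 0.5813  0.1554  0.016 ]
 [ 0.6955 -0.2023  0.016 ]
 [ 0.6375 -0.2115  0.016 ]]
```

```bash
cat > plan.py <<'E'
from h import *
from scipy.spatial.transform import Rotation as Ro
def plan(x,y,z,jaw,verbose=True):
    """target TCP, jaw = yaw of tool y axis (mod pi), tool x down"""
    s=observe(); R0=Ro.from_euler("xyz",s["tcp_rot"]).as_matrix(); p=s["position"]
    out=[]
    for j in (jaw,jaw+np.pi):
        yx=np.array([np.cos(j),np.sin(j),0]); xx=np.array([0,0,-1.]); zz=np.cross(xx,yx)
        R=np.c_[xx,yx,zz]; w=Ro.from_matrix(R0.T@R).as_rotvec()
        out.append((np.linalg.norm(w),w/(np.pi/2)))
    d=R0.T@(np.array([x,y,z])-p)/.4
    out.sort(key=lambda a:a[0])
    yaw=np.arctan2(R0[1,1],R0[0,1])
    print("clk",round(float(s["clock"]),2),"p",p.round(4),"jawyaw",round(float(yaw),3),"q7",s["joint_positions"][6].round(2),"F",s["contact_force"].round(1),"w",round(float(s["width"]),3))
    for a,w in out: print("  turn",w.round(3),"deg",round(np.degrees(a),1),"shift",d.round(4), "rows",round(max(np.linalg.norm(d)*400/62.5,np.degrees(a)/10.7),1))
E
python3 - <<'E'
from plan import *
s=observe();print(Ro.from_euler("xyz",s["tcp_rot"]).as_matrix().round(3))
plan(.417,.299,.2,.56+np.pi/2)
T=cv2.imread("pics/top0.png")[:,:,::-1].copy();S=cv2.imread("pics/scene0.png")[:,:,::-1].copy()
def draw(im,c,x,L,s,o,col):
    p=(w2px(c,box(*x,L,.038,0,.048))+.5-np.array(o))*s
    for i in range(4):
        for a,b in((i,(i+1)%4),(4+i,4+(i+1)%4),(i,i+4)): cv2.line(im,tuple(p[a].astype(int)),tuple(p[b].astype(int)),col,1)
ct,cs=get_calibration("top"),get_calibration("scene")
A=cv2.resize(T[225:265,190:230],None,fx=9,fy=9,interpolation=cv2.INTER_CUBIC);B=A.copy()
draw(A,ct,(.417,.299,.56),.044,9,(190,225),(255,0,0));draw(B,ct,(.417,.299,.56-np.pi/2),.044,9,(190,225),(255,0,0))
C=cv2.resize(S[165:205,440:480],None,fx=9,fy=9,interpolation=cv2.INTER_CUBIC)
cv2.imwrite("pics/mini.png",np.hstack([A,B])[:,:,::-1])
D=C.copy();draw(C,cs,(.417,.299,.56),.044,9,(440,165),(255,0,0));draw(D,cs,(.417,.299,.56-np.pi/2),.044,9,(440,165),(255,0,0))
cv2.imwrite("pics/mini2.png",np.hstack([C,D])[:,:,::-1])
E
```

```text
[[-0.     0.322  0.947]
 [-0.002  0.947 -0.322]
 [-1.    -0.002  0.   ]]
clk 0.1 p [0.2092 0.6149 0.2216] jawyaw 1.243 q7 -0.06 F [-0.1  0.1 -0. ] w 1.0
  turn [-0.565 -0.     0.001] deg 50.9 shift [ 0.055  -0.5804  0.7462] rows 6.1
  turn [1.435e+00 1.000e-03 0.000e+00] deg 129.1 shift [ 0.055  -0.5804  0.7462] rows 12.1
```

View pics/mini.png

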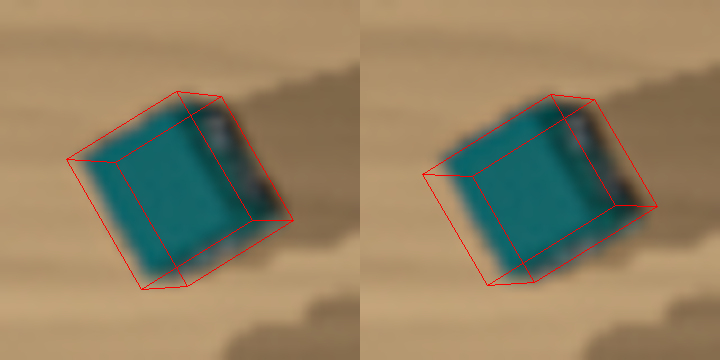

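View pics/mini2.png

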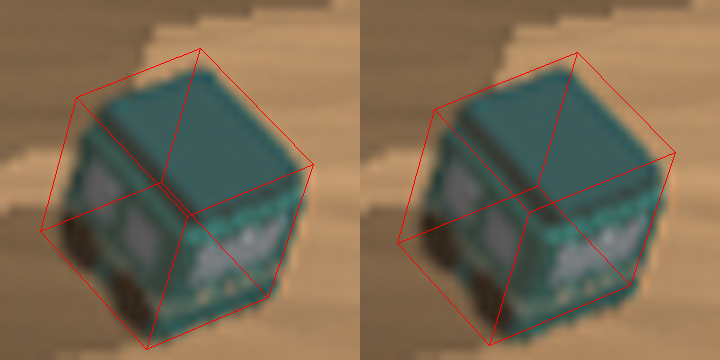

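```bash
python3 -m pendant '[[[-0.565,0,0],[0.17,-0.58,0.746],-1],[[-0.565,0,0],[0.17,-0.58,0.746],-1],[[-0.565,0,0],[0.17,-0.58,0.746],-1],[[-0.565,0,0],[0.17,-0.58,0.746],-1],[[-0.565,0,0],[0.17,-0.58,0.746],-1],[[-0.565,0,0],[0.17,-0.58,0.746],-1],[[-0.565,0,0],[0.17,-0.58,0.746],-1],[[-0.565,0,0],[0.17,-0.58,0.746],-1],[[-0.565,0,0],[0.17,-0.58,0.746],-1]]' 25
python3 - <<'E'
from plan import *
plan(.417,.298,.012,.56+np.pi/2)
c=get_calibration("wrist");im=capture("wrist");cv2.imwrite("pics/w1.png",im[:,:,::-1])
print(w2px(c,[[.417,.298,.048],[.417,.298,0]]))
E
```

```text
clock: 1.23
position: [0.416, 0.3018, 0.1547]
tcp_rot: [1.251, 1.57, 1.814]
contact_force: [-0.5, 0.7, 0.7]
width: 0.999
clk 1.23 p [0.416  0.3018 0.1547] jawyaw 2.133 q7 1.46 F [-0.5  0.7  0.7] w 0.999
  turn [ 0.002  0.    -0.001] deg 0.2 shift [ 0.3569 -0.0096 -0.003 ] rows 2.3
  turn [-1.998e+00  1.000e-03  0.000e+00] deg 179.8 shift [ 0.3569 -0.0096 -0.003 ] rows 16.8
[[313.6175121  198.36353003]
 [314.4224306  184.6973385 ]]
```

View pics/w1.png

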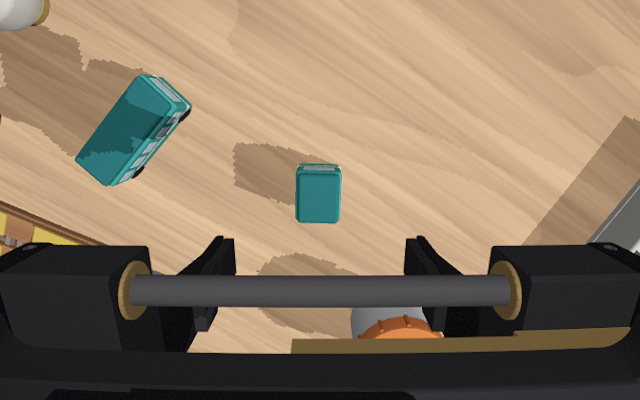

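```bash
python3 -m pendant '[[[0,0,0],[0.15,-0.01,-0.003],-1],[[0,0,0],[0.3,-0.01,-0.003],-1],[[0,0,0],[0.357,-0.01,-0.003],-1],[[0,0,0],[0.357,-0.01,-0.003],-1],[[0,0,0],[0.357,-0.01,-0.003],1],[[0,0,0],[0.357,-0.01,-0.003],1],[[0,0,0],[0.357,-0.01,-0.003],1],[[0,0,0],[0.357,-0.01,-0.003],1]]' 25
python3 - <<'E'
from plan import *
plan(.6616,-.1704,.13,1.718+np.pi/2)
E
```

```text
clock: 2.28
position: [0.4186, 0.2959, 0.0124]
tcp_rot: [0.185, 1.57, 0.745]
contact_force: [0.6, -0.7, -0.4]
width: 0.629
clk 2.27 p [0.4186 0.2959 0.0124] jawyaw 2.13 q7 1.49 F [ 0.6 -0.7 -0.4] w 0.629
  turn [-0.737  0.001  0.   ] deg 66.4 shift [-0.2944 -1.3105 -0.1037] rows 8.6
  turn [ 1.263e+00  0.000e+00 -1.000e-03] deg 113.6 shift [-0.2944 -1.3105 -0.1037] rows 10.6
```

```bash
python3 -m pendant '[[[0,0,0],[0,0,0],1],[[0,0,0],[0,0,0],1],[[0,0,0],[0,0,0],1],[[0,0,0],[0,0,0],1],[[0,0,0],[-0.15,0,0],1],[[0,0,0],[-0.294,0,0],1],[[0.63,0,0],[-0.294,-0.655,-0.052],1],[[0.63,0,0],[-0.294,-0.655,-0.052],1],[[0.63,0,0],[-0.294,-0.655,-0.052],1],[[0.63,0,0],[-0.294,-0.655,-0.052],1],[[0.63,0,0],[-0.294,-0.655,-0.052],1],[[0.63,0,0],[-0.294,-0.655,-0.052],1]]'
python3 - <<'E'
from plan import *
plan(.6616,-.1704,.13,1.718-np.pi/2)
E
```

```text
clock: 3.78
position: [0.5401, 0.06, 0.129]
tcp_rot: [-1.422, 1.57, -1.859]
contact_force: [-0.2, 1.0, -0.9]
width: 0.438
clk 3.77 p [0.5401 0.06   0.129 ] jawyaw 1.134 q7 1.03 F [-0.2  1.  -0.9] w 0.438
  turn [0.628 0.    0.001] deg 56.5 shift [-0.002  -0.3935  0.5189] rows 5.3
  turn [-1.372e+00 -1.000e-03  0.000e+00] deg 123.5 shift [-0.002  -0.3935  0.5189] rows 11.5
```

```bash
python3 -m pendant '[[[0.628,0,0],[0,-0.3935,0.519],1],[[0.628,0,0],[0,-0.3935,0.519],1],[[0.628,0,0],[0,-0.3935,0.519],1],[[0.628,0,0],[0,-0.3935,0.519],1],[[0.628,0,0],[0,-0.3935,0.519],1],[[0.628,0,0],[0,-0.3935,0.519],1],[[0.628,0,0],[0,-0.3935,0.519],1],[[0.628,0,0],[0,-0.3935,0.519],1]]'
python3 - <<'E'
from plan import *
plan(.6616,-.1704,.030,1.718-np.pi/2)
im=capture("wrist");cv2.imwrite("pics/w2.png",im[:,:,::-1])
im=capture("scene");crop(im,100,120,460,320,2.2,"pics/s2.png")
E
```

```text
clock: 4.78
position: [0.6627, -0.1666, 0.1291]
tcp_rot: [-2.334, 1.57, 2.535]
contact_force: [-0.1, -0.0, 0.6]
width: 0.435
clk 4.78 p [ 0.6627 -0.1666  0.1291] jawyaw 0.156 q7 0.57 F [-0.1 -0.   0.6] w 0.435
  turn [ 0.006 -0.     0.   ] deg 0.5 shift [ 0.2477 -0.0041  0.0092] rows 1.6
  turn [-1.994 -0.    -0.   ] deg 179.5 shift [ 0.2477 -0.0041  0.0092] rows 16.8
```

View pics/s2.png

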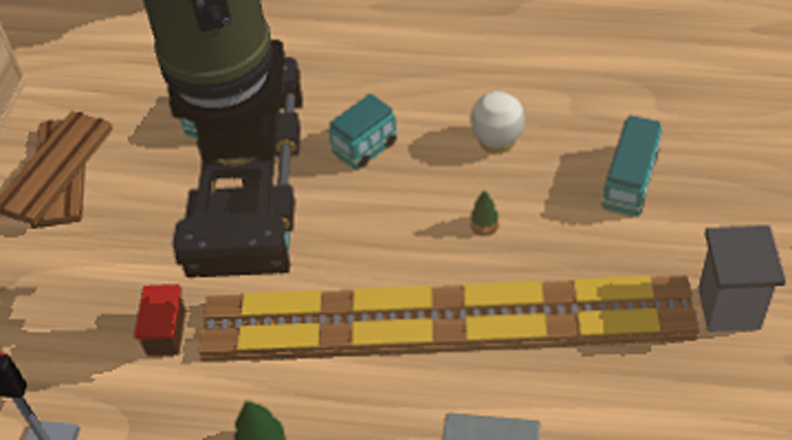

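View pics/w2.png

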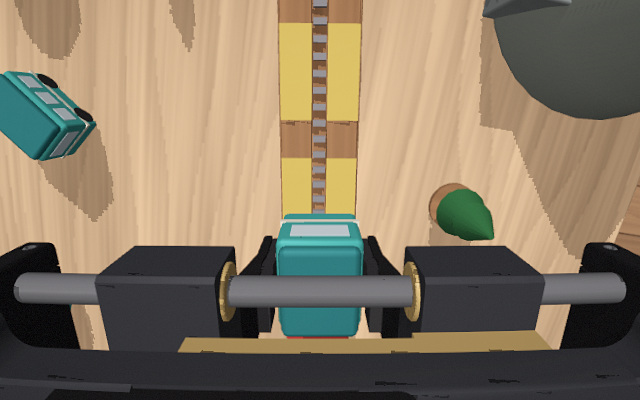

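```bash
python3 - <<'E'
from plan import *
plan(.6616,-.1704,.030,1.718-np.pi/2)
E
```

```text
clk 4.88 p [ 0.6628 -0.1666  0.1294] jawyaw 0.156 q7 0.57 F [-0.   0.3 -1. ] w 0.435
  turn [ 0.005 -0.    -0.   ] deg 0.5 shift [ 0.2484 -0.0044  0.0091] rows 1.6
  turn [-1.995  0.    -0.   ] deg 179.5 shift [ 0.2484 -0.0044  0.0091] rows 16.8
```

```bash
python3 -m pendant '[[[0.005,0,0],[0.1,-0.0044,0.0091],1],[[0.005,0,0],[0.2,-0.0044,0.0091],1],[[0.005,0,0],[0.24,-0.0044,0.0091],1],[[0.005,0,0],[0.2485,-0.0044,0.0091],1],[[0.005,0,0],[0.2485,-0.0044,0.0091],1]]'
python3 - <<'E'
from plan import *
plan(.6616,-.1704,.029,1.718-np.pi/2)
E
```

```text
clock: 5.5
position: [0.6627, -0.1712, 0.0314]
tcp_rot: [1.23, 1.569, -0.194]
contact_force: [-0.3, 0.1, 0.1]
width: 0.435
clk 5.5 p [ 0.6627 -0.1712  0.0314] jawyaw 0.147 q7 0.61 F [-0.3  0.1  0.1] w 0.435
  turn [-0.     0.    -0.001] deg 0.1 shift [ 0.006  -0.0023 -0.0023] rows 0.0
  turn [ 2.e+00 -2.e-03 -1.e-03] deg 180.0 shift [ 0.006  -0.0023 -0.0023] rows 16.8
```

```bash
python3 -m pendant '[[[0,0,0],[0.006,-0.0023,-0.002],1],[[0,0,0],[0.006,-0.0023,-0.002],1],[[0,0,0],[0.006,-0.0023,-0.002],-1],[[0,0,0],[0.006,-0.0023,-0.002],-1],[[0,0,0],[0.006,-0.0023,-0.002],-1],[[0,0,0],[0.006,-0.0023,-0.002],-1],[[0,0,0],[-0.1,-0.0023,-0.002],-1],[[0,0,0],[-0.3,-0.0023,-0.002],-1],[[0,0,0],[-0.3,-0.0023,-0.002],-1]]'
python3 - <<'E'
from plan import *
plan(.4339,-.133,.15,-.62+np.pi/2)
im=capture("wrist");cv2.imwrite("pics/w3.png",im[:,:,::-1])
E
```

```text
clock: 6.62
position: [0.6629, -0.1714, 0.1551]
tcp_rot: [1.229, 1.563, -0.195]
contact_force: [0.1, -0.0, 0.0]
width: 0.995
clk 6.62 p [ 0.6629 -0.1714  0.1551] jawyaw 0.146 q7 0.56 F [ 0.1 -0.   0. ] w 0.995
  turn [-0.512  0.003 -0.004] deg 46.1 shift [ 0.0082 -0.5525 -0.1786] rows 4.3
  turn [ 1.488 -0.005 -0.004] deg 133.9 shift [ 0.0082 -0.5525 -0.1786] rows 12.5
```

View pics/w3.png

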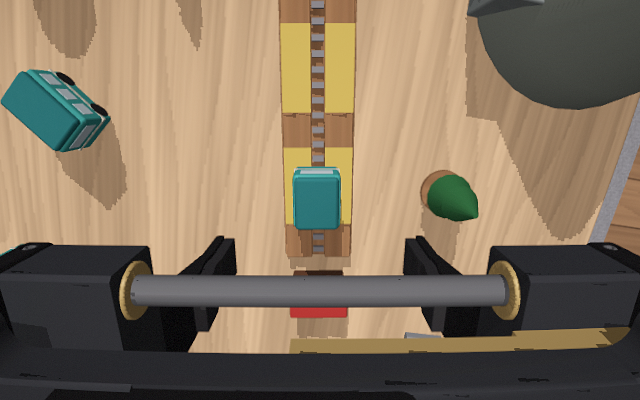

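```bash
python3 -m pendant '[[[-0.512,0,0],[0.01,-0.5525,-0.1786],-1],[[-0.512,0,0],[0.01,-0.5525,-0.1786],-1],[[-0.512,0,0],[0.01,-0.5525,-0.1786],-1],[[-0.512,0,0],[0.01,-0.5525,-0.1786],-1],[[-0.512,0,0],[0.01,-0.5525,-0.1786],-1],[[-0.512,0,0],[0.01,-0.5525,-0.1786],-1],[[-0.512,0,0],[0.01,-0.5525,-0.1786],-1],[[-0.512,0,0],[0.01,-0.5525,-0.1786],-1],[[-0.512,0,0],[0.01,-0.5525,-0.1786],-1]]'
python3 - <<'E'
from plan import *
im=capture("wrist");cv2.imwrite("pics/w4.png",im[:,:,::-1])
plan(.4339,-.133,.012,-.62+np.pi/2)
print(w2px(get_calibration("wrist"),[.4339,-.133,.048]))
E
```

```text
clock: 7.8
position: [0.4317, -0.132, 0.1457]
tcp_rot: [-1.907, 1.57, -2.527]
contact_force: [-0.2, -0.6, -0.0]
width: 0.998
clk 7.85 p [ 0.4317 -0.1319  0.1458] jawyaw 0.951 q7 1.15 F [-0.7 -0.2 -0.3] w 1.002
  turn [-0. -0.  0.] deg 0.0 shift [0.3344 0.0012 0.0062] rows 2.1
  turn [2.e+00 1.e-03 0.e+00] deg 180.0 shift [0.3344 0.0012 0.0062] rows 16.8
[[320.42017213 206.22362548]]
```

View pics/w4.png

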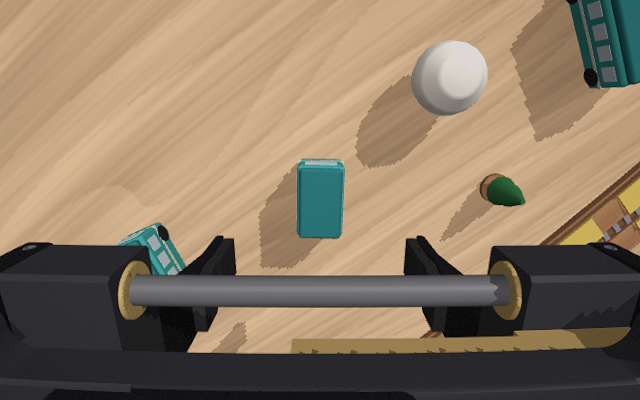

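```bash
python3 - <<'E'
from plan import *
p=px2w(get_calibration("wrist"),[[321,201]],.047)[0];print(p)
plan(p[0],p[1],.012,-.62+np.pi/2)
E
```

```text
[ 0.43090722 -0.13030818  0.047     ]
clk 7.85 p [ 0.4317 -0.1319  0.1458] jawyaw 0.951 q7 1.15 F [-0.7 -0.2 -0.3] w 1.002
  turn [-0. -0.  0.] deg 0.0 shift [ 0.3344  0.0024 -0.0038] rows 2.1
  turn [2.e+00 1.e-03 0.e+00] deg 180.0 shift [ 0.3344  0.0024 -0.0038] rows 16.8
```

```bash
python3 -m pendant '[[[0,0,0],[0.15,0.002,0],-1],[[0,0,0],[0.3,0.002,0],-1],[[0,0,0],[0.334,0.002,0],-1],[[0,0,0],[0.334,0.002,0],-1],[[0,0,0],[0.334,0.002,0],1],[[0,0,0],[0.334,0.002,0],1],[[0,0,0],[0.334,0.002,0],1],[[0,0,0],[0.334,0.002,0],1],[[0,0,0],[0.334,0.002,0],1],[[0,0,0],[0.334,0.002,0],1],[[0,0,0],[0.334,0.002,0],1],[[0,0,0],[0.334,0.002,0],1]]'
python3 - <<'E'
from plan import *
plan(.6473,-.0715,.13,1.718-np.pi/2)
E
```

```text
clock: 9.35
position: [0.432, -0.1312, 0.0124]
tcp_rot: [2.035, 1.571, 1.415]
contact_force: [-0.5, -0.0, 2.0]
width: 0.433
clk 9.35 p [ 0.432  -0.1312  0.0124] jawyaw 0.951 q7 1.28 F [-0.5 -0.   2. ] w 0.433
  turn [ 0.512 -0.    -0.   ] deg 46.0 shift [-0.294   0.4341  0.3513] rows 4.3
  turn [-1.488  0.    -0.   ] deg 134.0 shift [-0.294   0.4341  0.3513] rows 12.5
```

```bash
python3 -m pendant '[[[0,0,0],[-0.14,0,0],1],[[0,0,0],[-0.294,0,0],1],[[0.512,0,0],[-0.294,0.434,0.351],1],[[0.512,0,0],[-0.294,0.434,0.351],1],[[0.512,0,0],[-0.294,0.434,0.351],1],[[0.512,0,0],[-0.294,0.434,0.351],1],[[0.512,0,0],[-0.294,0.434,0.351],1],[[0.512,0,0],[-0.294,0.434,0.351],1],[[0.512,0,0],[-0.294,0.434,0.351],1],[[0.512,0,0],[-0.294,0.434,0.351],1]]'
python3 - <<'E'
from plan import *
im=capture("wrist");cv2.imwrite("pics/w5.png",im[:,:,::-1])
plan(.6473,-.0715,.0295,1.718-np.pi/2)
E
```

```text
clock: 10.6
position: [0.6468, -0.0717, 0.1302]
tcp_rot: [2.49, 1.57, 1.066]
contact_force: [0.6, -0.3, -0.8]
width: 0.433
clk 10.65 p [ 0.6469 -0.0716  0.1303] jawyaw 0.147 q7 0.42 F [-0.1  0.4 -0.7] w 0.436
  turn [-0. -0. -0.] deg 0.1 shift [ 2.519e-01  8.000e-04 -1.000e-04] rows 1.6
  turn [ 2.e+00 -1.e-03  1.e-03] deg 180.0 shift [ 2.519e-01  8.000e-04 -1.000e-04] rows 16.8
```

View pics/w5.png

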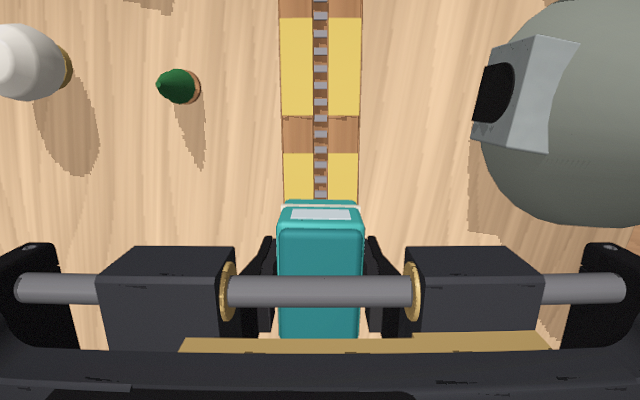

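Short car held square over mark 3, track centred at x≈320. Lower, then release.

```bash
python3 -m pendant '[[[0,0,0],[0.1,0.001,0],1],[[0,0,0],[0.2,0.001,0],1],[[0,0,0],[0.24,0.001,0],1],[[0,0,0],[0.252,0.001,0],1],[[0,0,0],[0.254,0.001,0],1],[[0,0,0],[0.254,0.001,0],1],[[0,0,0],[0.254,0.001,0],1]]'
python3 - <<'E'
from plan import *
plan(.6473,-.0715,.029,1.718-np.pi/2)
E
```

```text
clock: 11.52
position: [0.6483, -0.0714, 0.0295]
tcp_rot: [1.518, 1.569, 0.094]
contact_force: [0.2, 0.6, -1.4]
width: 0.433
clk 11.53 p [ 0.6483 -0.0714  0.0295] jawyaw 0.147 q7 0.46 F [ 0.2  0.6 -1.4] w 0.433
  turn [-0.     0.    -0.001] deg 0.1 shift [ 0.0012 -0.0025 -0.0002] rows 0.0
  turn [ 2.    -0.002 -0.   ] deg 180.0 shift [ 0.0012 -0.0025 -0.0002] rows 16.8
```

```bash
python3 -m pendant '[[[0,0,0],[0.002,-0.002,0],1],[[0,0,0],[0.002,-0.002,0],-1],[[0,0,0],[0.002,-0.002,0],-1],[[0,0,0],[0.002,-0.002,0],-1],[[0,0,0],[0.002,-0.002,0],-1],[[0,0,0],[-0.1,-0.002,0],-1],[[0,0,0],[-0.3,-0.002,0],-1],[[0,0,0],[-0.3,-0.002,0],-1],[[0,0,0],[-0.3,-0.002,0],-1]]'
python3 - <<'E'
from plan import *
plan(.403,-.299,.15,-.16+np.pi/2)
E
```

```text
clock: 12.65
position: [0.6476, -0.0716, 0.1497]
tcp_rot: [1.549, 1.568, 0.125]
contact_force: [0.3, 0.6, 0.1]
width: 0.996
clk 12.65 p [ 0.6476 -0.0716  0.1497] jawyaw 0.147 q7 0.41 F [0.3 0.6 0.1] w 0.996
  turn [-0.805  0.001 -0.002] deg 72.4 shift [-0.0027 -0.688   0.473 ] rows 6.8
  turn [ 1.195e+00 -2.000e-03 -1.000e-03] deg 107.6 shift [-0.0027 -0.688   0.473 ] rows 10.1
```

```bash
python3 -m pendant '[[[-0.805,0,0],[0,-0.688,0.473],-1],[[-0.805,0,0],[0,-0.688,0.473],-1],[[-0.805,0,0],[0,-0.688,0.473],-1],[[-0.805,0,0],[0,-0.688,0.473],-1],[[-0.805,0,0],[0,-0.688,0.473],-1],[[-0.805,0,0],[0,-0.688,0.473],-1],[[-0.805,0,0],[0,-0.688,0.473],-1],[[-0.805,0,0],[0,-0.688,0.473],-1],[[-0.805,0,0],[0,-0.688,0.473],-1],[[-0.805,0,0],[0,-0.688,0.473],-1],[[-0.805,0,0],[0,-0.688,0.473],-1]]'
python3 - <<'E'
from plan import *
im=capture("wrist");cv2.imwrite("pics/w6.png",im[:,:,::-1])
plan(.403,-.299,.012,-.16+np.pi/2)
print(w2px(get_calibration("wrist"),[.403,-.299,.048]))
E
```

```text
clock: 14.02
position: [0.4023, -0.2986, 0.1482]
tcp_rot: [-2.951, 1.57, -3.111]
contact_force: [0.9, -0.1, 0.1]
width: 1.001
clk 14.07 p [ 0.4023 -0.2987  0.1483] jawyaw 1.411 q7 2.04 F [ 0.5  0.1 -0.5] w 0.997
  turn [ 0. -0. -0.] deg 0.0 shift [ 0.3406 -0.0006  0.0018] rows 2.2
  turn [-2.  0. -0.] deg 180.0 shift [ 0.3406 -0.0006  0.0018] rows 16.8
[[318.94065373 203.33672594]]
```

View pics/w6.png

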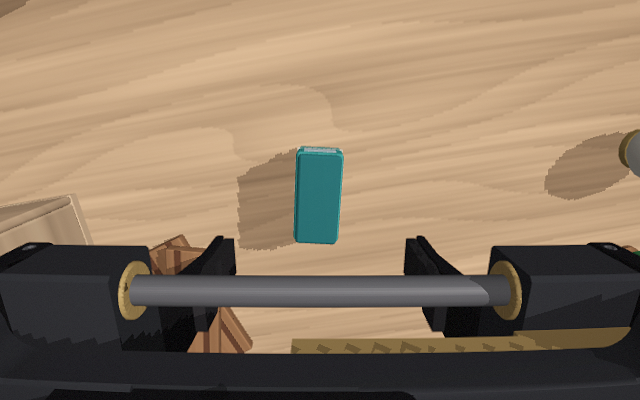

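```bash
python3 -m pendant '[[[0,0,0],[0.15,0,-0.005],-1],[[0,0,0],[0.3,0,-0.005],-1],[[0,0,0],[0.34,0,-0.005],-1],[[0,0,0],[0.34,0,-0.005],-1],[[0,0,0],[0.34,0,-0.005],1],[[0,0,0],[0.34,0,-0.005],1],[[0,0,0],[0.34,0,-0.005],1],[[0,0,0],[0.34,0,-0.005],1],[[0,0,0],[0.34,0,-0.005],1],[[0,0,0],[0.34,0,-0.005],1],[[0,0,0],[0.34,0,-0.005],1],[[0,0,0],[0.34,0,-0.005],1]]'
python3 - <<'E'
from plan import *
plan(.6325,.0274,.15,1.718-np.pi/2)
E
```

```text
clock: 15.58
position: [0.4002, -0.2986, 0.0124]
tcp_rot: [0.378, 1.571, 0.218]
contact_force: [-0.9, 0.2, 0.8]
width: 0.438
clk 15.57 p [ 0.4002 -0.2986  0.0124] jawyaw 1.411 q7 2.19 F [-0.9  0.2  0.8] w 0.438
  turn [ 0.805  0.    -0.   ] deg 72.4 shift [-0.3439  0.897   0.4437] rows 6.8
  turn [-1.195  0.     0.   ] deg 107.6 shift [-0.3439  0.897   0.4437] rows 10.1
```

```bash
python3 -m pendant '[[[0,0,0],[-0.14,0,0],1],[[0,0,0],[-0.29,0,0],1],[[0,0,0],[-0.344,0,0],1],[[0.805,0,0],[-0.344,0.897,0.444],1],[[0.805,0,0],[-0.344,0.897,0.444],1],[[0.805,0,0],[-0.344,0.897,0.444],1],[[0.805,0,0],[-0.344,0.897,0.444],1],[[0.805,0,0],[-0.344,0.897,0.444],1],[[0.805,0,0],[-0.344,0.897,0.444],1],[[0.805,0,0],[-0.344,0.897,0.444],1],[[0.805,0,0],[-0.344,0.897,0.444],1],[[0.805,0,0],[-0.344,0.897,0.444],1],[[0.805,0,0],[-0.344,0.897,0.444],1]]'
python3 - <<'E'
from plan import *
im=capture("wrist");cv2.imwrite("pics/w7.png",im[:,:,::-1])
plan(.6325,.0274,.0295,1.718-np.pi/2)
E
```

```text
clock: 17.2
position: [0.632, 0.0254, 0.1501]
tcp_rot: [-0.65, 1.57, -2.076]
contact_force: [-0.4, 0.8, -0.4]
width: 0.44
clk 17.25 p [0.6321 0.0256 0.1502] jawyaw 0.144 q7 0.22 F [ 0.8  0.  -0.9] w 0.443
  turn [-0.002 -0.    -0.   ] deg 0.2 shift [ 0.3018  0.0016 -0.0043] rows 1.9
  turn [ 1.998 -0.     0.   ] deg 179.8 shift [ 0.3018  0.0016 -0.0043] rows 16.8
```

View pics/w7.png

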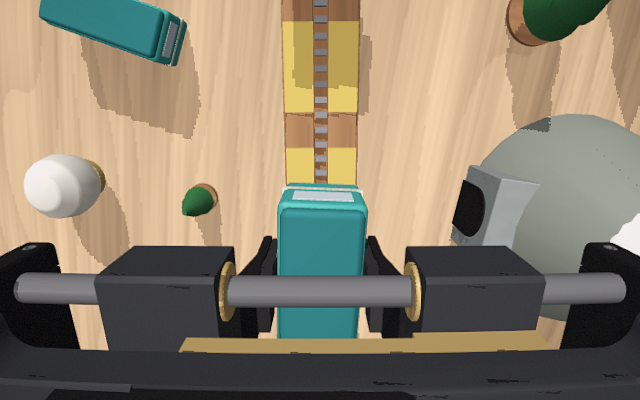

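The medium car is held square above mark 2 with the track centred at x≈320, so I'll lower it.

```bash
python3 -m pendant '[[[0,0,0],[0.12,0.0016,-0.004],1],[[0,0,0],[0.24,0.0016,-0.004],1],[[0,0,0],[0.29,0.0016,-0.004],1],[[0,0,0],[0.302,0.0016,-0.004],1],[[0,0,0],[0.304,0.0016,-0.004],1],[[0,0,0],[0.304,0.0016,-0.004],1],[[0,0,0],[0.304,0.0016,-0.004],1]]'
python3 - <<'E'
from plan import *
plan(.6325,.0274,.029,1.718-np.pi/2)
E
```

```text
clock: 18.12
position: [0.6339, 0.0292, 0.0297]
tcp_rot: [1.679, 1.569, 0.255]
contact_force: [0.5, 0.1, -0.3]
width: 0.439
clk 18.12 p [0.6339 0.0292 0.0297] jawyaw 0.147 q7 0.27 F [ 0.5  0.1 -0.3] w 0.439
  turn [-0.    -0.    -0.001] deg 0.1 shift [ 0.0017 -0.0041  0.0041] rows 0.0
  turn [ 2.    -0.002  0.   ] deg 180.0 shift [ 0.0017 -0.0041  0.0041] rows 16.8
```

```bash
python3 -m pendant '[[[0,0,0],[0.003,-0.003,0.004],1],[[0,0,0],[0.003,-0.003,0.004],1],[[0,0,0],[0.003,-0.003,0.004],-1],[[0,0,0],[0.003,-0.003,0.004],-1],[[0,0,0],[0.003,-0.003,0.004],-1],[[0,0,0],[0.003,-0.003,0.004],-1],[[0,0,0],[-0.1,-0.003,0.004],-1],[[0,0,0],[-0.3,-0.003,0.004],-1],[[0,0,0],[-0.3,-0.003,0.004],-1],[[0,0,0],[-0.3,-0.003,0.004],-1]]'
python3 - <<'E'
from plan import *
plan(.454,.138,.15,-.195+np.pi/2)
E
```

```text
clock: 19.38
position: [0.6329, 0.0273, 0.1496]
tcp_rot: [1.693, 1.568, 0.269]
contact_force: [-0.1, 0.0, -0.3]
width: 1.0
clk 19.38 p [0.6329 0.0273 0.1496] jawyaw 0.147 q7 0.22 F [-0.1  0.  -0.3] w 1.0
  turn [-0.783  0.001 -0.002] deg 70.4 shift [-0.0019 -0.4019 -0.339 ] rows 6.6
  turn [ 1.217e+00 -2.000e-03 -1.000e-03] deg 109.6 shift [-0.0019 -0.4019 -0.339 ] rows 10.2
```

```bash
python3 -m pendant '[[[-0.783,0,0],[0,-0.402,-0.339],-1],[[-0.783,0,0],[0,-0.402,-0.339],-1],[[-0.783,0,0],[0,-0.402,-0.339],-1],[[-0.783,0,0],[0,-0.402,-0.339],-1],[[-0.783,0,0],[0,-0.402,-0.339],-1],[[-0.783,0,0],[0,-0.402,-0.339],-1],[[-0.783,0,0],[0,-0.402,-0.339],-1],[[-0.783,0,0],[0,-0.402,-0.339],-1],[[-0.783,0,0],[0,-0.402,-0.339],-1],[[-0.783,0,0],[0,-0.402,-0.339],-1]]'
python3 - <<'E'
from plan import *
im=capture("wrist");cv2.imwrite("pics/w8.png",im[:,:,::-1])
plan(.454,.138,.012,-.195+np.pi/2)
print(w2px(get_calibration("wrist"),[.454,.138,.048]))
E
```

```text
clock: 20.62
position: [0.4529, 0.1379, 0.1479]
tcp_rot: [-2.407, 1.57, -2.602]
contact_force: [-0.2, 0.2, -0.2]
width: 1.002
clk 20.68 p [0.453  0.1379 0.1481] jawyaw 1.376 q7 1.02 F [ 0.6  0.7 -0.7] w 0.997
  turn [-0. -0.  0.] deg 0.0 shift [0.3401 0.0008 0.0025] rows 2.2
  turn [2. 0. 0.] deg 180.0 shift [0.3401 0.0008 0.0025] rows 16.8
[[319.58934889 203.73037187]]
```

View pics/w8.png

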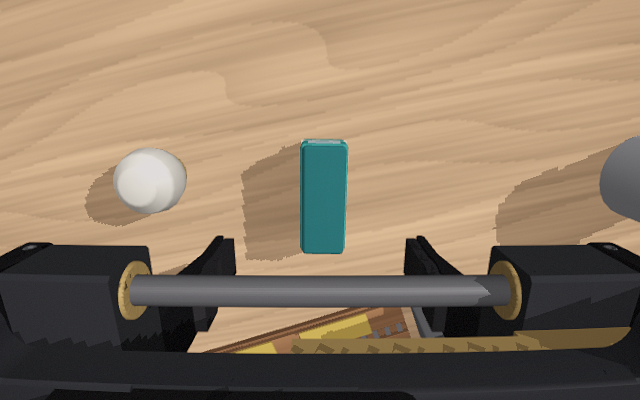

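```bash
python3 -m pendant '[[[0,0,0],[0.15,0.004,-0.004],-1],[[0,0,0],[0.3,0.004,-0.004],-1],[[0,0,0],[0.34,0.004,-0.004],-1],[[0,0,0],[0.34,0.004,-0.004],-1],[[0,0,0],[0.34,0.004,-0.004],1],[[0,0,0],[0.34,0.004,-0.004],1],[[0,0,0],[0.34,0.004,-0.004],1],[[0,0,0],[0.34,0.004,-0.004],1],[[0,0,0],[0.34,0.004,-0.004],1],[[0,0,0],[0.34,0.004,-0.004],1],[[0,0,0],[0.34,0.004,-0.004],1],[[0,0,0],[0.34,0.004,-0.004],1]]'
python3 - <<'E'
from plan import *
plan(.6177,.1259,.15,1.718-np.pi/2)
E
```

```text
clock: 22.18
position: [0.4519, 0.14, 0.0124]
tcp_rot: [1.374, 1.571, 1.18]
contact_force: [-1.4, -0.6, 0.8]
width: 0.435
clk 22.18 p [0.4519 0.14   0.0124] jawyaw 1.377 q7 1.1 F [-1.4 -0.6  0.8] w 0.435
  turn [ 0.783 -0.    -0.   ] deg 70.4 shift [-0.3439  0.0455  0.4135] rows 6.6
  turn [-1.217  0.    -0.   ] deg 109.6 shift [-0.3439  0.0455  0.4135] rows 10.2
```

```bash
python3 -m pendant '[[[0,0,0],[-0.14,0,0],1],[[0,0,0],[-0.29,0,0],1],[[0,0,0],[-0.344,0,0],1],[[0.783,0,0],[-0.344,0.0455,0.4135],1],[[0.783,0,0],[-0.344,0.0455,0.4135],1],[[0.783,0,0],[-0.344,0.0455,0.4135],1],[[0.783,0,0],[-0.344,0.0455,0.4135],1],[[0.783,0,0],[-0.344,0.0455,0.4135],1],[[0.783,0,0],[-0.344,0.0455,0.4135],1],[[0.783,0,0],[-0.344,0.0455,0.4135],1],[[0.783,0,0],[-0.344,0.0455,0.4135],1],[[0.783,0,0],[-0.344,0.0455,0.4135],1],[[0.783,0,0],[-0.344,0.0455,0.4135],1]]'
python3 - <<'E'
from plan import *
im=capture("wrist");cv2.imwrite("pics/w9.png",im[:,:,::-1])
im=capture("scene");crop(im,100,120,460,320,2.2,"pics/s9.png")
plan(.6177,.1259,.0295,1.718-np.pi/2)
E
```

```text
clock: 23.8
position: [0.6176, 0.1258, 0.1499]
tcp_rot: [-2.927, 1.571, 1.932]
contact_force: [0.4, -0.5, -1.1]
width: 0.433
clk 23.9 p [0.6177 0.1258 0.15  ] jawyaw 0.147 q7 0.09 F [-1.5 -0.1 -0.4] w 0.436
  turn [-0. -0. -0.] deg 0.0 shift [ 3.013e-01  0.000e+00 -3.000e-04] rows 1.9
  turn [ 2. -0.  0.] deg 180.0 shift [ 3.013e-01  0.000e+00 -3.000e-04] rows 16.8
```

View pics/s9.png

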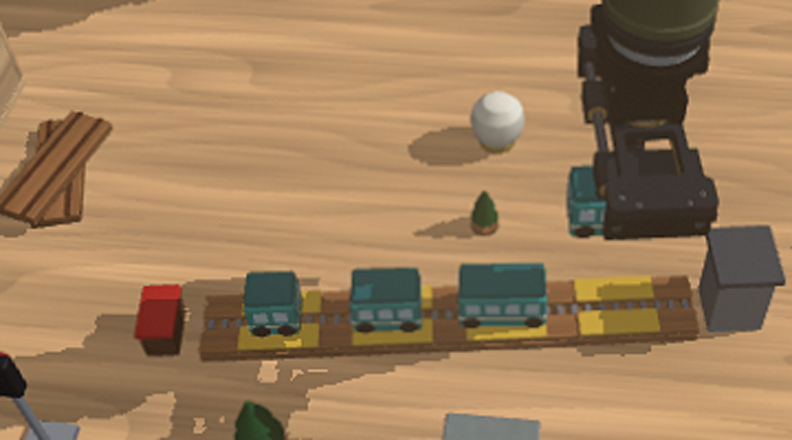

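View pics/w9.png

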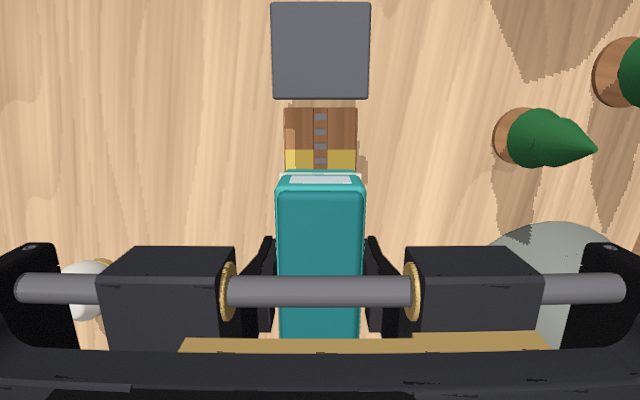

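```bash
python3 -m pendant '[[[0,0,0],[0.12,-0.002,0],1],[[0,0,0],[0.24,-0.002,0],1],[[0,0,0],[0.29,-0.002,0],1],[[0,0,0],[0.302,-0.002,0],1],[[0,0,0],[0.304,-0.002,0],1],[[0,0,0],[0.304,-0.002,0],1],[[0,0,0],[0.304,-0.002,0],1]]'
python3 - <<'E'
from plan import *
plan(.6177,.1259,.029,1.718-np.pi/2)
E
```

```text
clock: 24.78
position: [0.6178, 0.1259, 0.0296]
tcp_rot: [1.849, 1.569, 0.424]
contact_force: [-1.2, 0.2, -0.9]
width: 0.433
clk 24.77 p [0.6178 0.1259 0.0296] jawyaw 0.147 q7 0.15 F [-1.2  0.2 -0.9] w 0.433
  turn [-0.    -0.    -0.001] deg 0.1 shift [ 0.0016 -0.0002  0.0001] rows 0.0
  turn [ 2.e+00 -2.e-03  1.e-03] deg 180.0 shift [ 0.0016 -0.0002  0.0001] rows 16.8
```

```bash
python3 -m pendant '[[[0,0,0],[0.003,0,0],1],[[0,0,0],[0.003,0,0],1],[[0,0,0],[0.003,0,0],-1],[[0,0,0],[0.003,0,0],-1],[[0,0,0],[0.003,0,0],-1],[[0,0,0],[0.003,0,0],-1],[[0,0,0],[-0.1,0,0],-1],[[0,0,0],[-0.4,0,0],-1],[[0,0,0],[-0.4,0,0],-1],[[0,0,0],[-0.4,-0.3,-0.7],-1],[[0,0,0],[-0.4,-0.3,-0.7],-1],[[0,0,0],[-0.4,-0.3,-0.7],-1],[[0,0,0],[-0.4,-0.3,-0.7],-1],[[0,0,0],[-0.4,-0.3,-0.7],-1],[[0,0,0],[-0.4,-0.3,-0.7],-1]]'
python3 - <<'E'
from fit import *
print(observe()["position"])
T=capture("top");S=capture("scene")
cv2.imwrite("pics/tz.png",T[:,:,::-1]);cv2.imwrite("pics/sz.png",S[:,:,::-1])
crop(S,100,120,480,320,2.1,"pics/sz2.png")
ct,cs=get_calibration("top"),get_calibration("scene")
for n,L,m in [("long",.092,(.6177,.1259)),("medium",.076,(.6325,.0274)),("short",.06,(.6473,-.0715)),("mini",.044,(.6616,-.1704))]:
    for v in ([(ct,mask(T))],[(cs,mask(S))]):
        x,f=fit(v,(*m,1.718),L,z0=.016,z1=.064); print(n,((x[:2]-m)*1000).round(1),x[2].round(3),round(f,3))
E
```

```text
clock: 26.65
position: [0.4528, 0.3909, 0.1878]
tcp_rot: [-2.409, 1.568, 2.461]
contact_force: [1.1, -0.6, 0.2]
width: 1.0
[0.45280769 0.39089397 0.18784371]
long [-1.1 -3.7] 1.715 0.147
long [ 1.5 -3. ] 1.603 0.185
medium [-1.  -2.6] 1.631 0.231
medium [-0.7 -0.8] 1.682 0.25
short [-0.1 -3.4] 1.673 0.192
short [ 2.2 -1.6] 1.764 0.19
mini [-0.9 -3.7] 1.895 0.208
mini [-0.3 -1. ] 1.796 0.22
```

View pics/sz2.png

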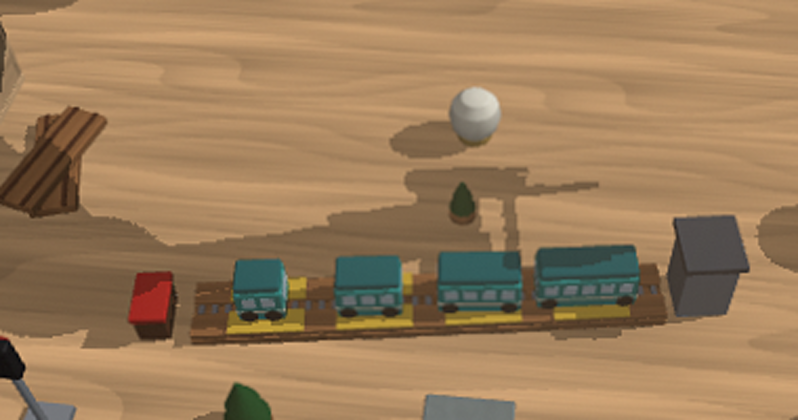

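View pics/tz.png

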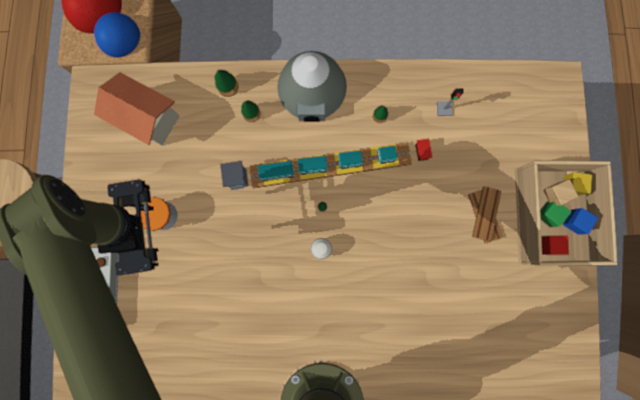

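```bash
python3 - <<'E'
from h import *
T=cv2.imread("pics/tz.png")[:,:,::-1]
crop(T,365,130,425,175,10,"pics/tzc.png")
E
```

```text
(no output)
```

View pics/tzc.png

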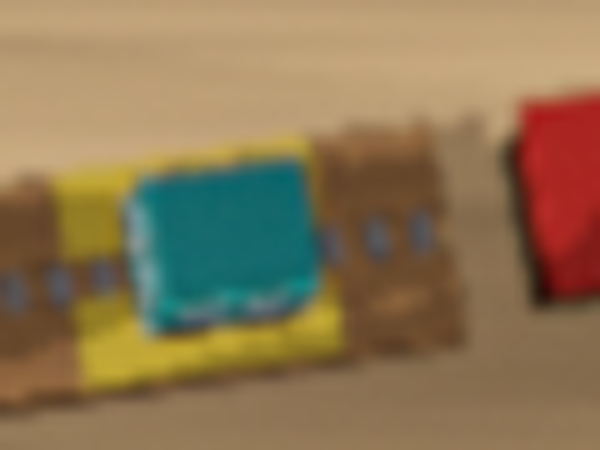

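```bash
python3 -c "
from cell import *
print(observe()['contact_force'],observe()['clock']);close_job()"
```

```text
[-0.04076281 -0.47956098  0.25523731] 26.75
the job is handed in; nothing more can be done
```

I parked all four cars on the track and handed the job in at about 27 s. Counting from the booth, they stand long (92 mm), medium (76), short (60) and mini (44), on marks 1 to 4.

- **Position:** outline fits on the final top and scene pictures put each car within about 4 mm of its mark; the limit is 14 mm. The pictures show all four upright on the plates.
- **Direction:** the fits disagreed between the two cameras, by 0.05 to 0.11 rad for each car. The worst was the mini in the top view, about 0.18 rad off the track line and just over the 0.17 limit. I put this down to coarse outlines: an enlarged crop shows the mini parallel to the track. The gripper was also at the track angle to about 0.001 rad when it released each car.
- **Globe and gripper:** by eye, the globe stands where it was at the start. The gripper was raised clear, with about 0.5 N of contact force at hand-in, which is noise level.

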